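# Lock the pivot pin of a flask tipping stand with its R-clip

### The arm

A 7-joint arm with a two-finger parallel gripper is mounted at the origin on the work surface. World frame = base frame: x ahead of the robot, y to its left, z up, the work surface at z = 0. Lengths are in m, angles in rad, forces in N, time in s.
With the tool pointing down it reaches from about 0.4 to 0.875 m from the base axis. Payload 6.5 kg.
Tool frame: the origin (TCP) lies midway between the tips of the shut fingers; the grasp point (between the pads) lies 19 mm behind it; z points along the fingers, y is the line along which they close (so a half turn about z gives the same grasp; the last joint's range is limited). The gripper opens to 88 mm and grips with 3 to 60 N. Pads are 18 mm wide; open, the fingers measure 123 mm over their backs; the gripper's body (75 mm by 187 mm) begins 45 mm behind the grasp point.
Start: joints at [-1.288, 0.536, -0.004, 1.538, 0.003, 1.067, -0.071], TCP at [0.222, 0.611, 0.239] pointing down, gripper open.
Joint ranges: [-2.7, 2.7], [-0.37, 2.16], [-1.27, 1.26], [0.24, 2.4], [-1.31, 4.45], [0.19, 1.91], [-2.76, 2.76]. Speed limits (rad/s): [2.39, 2.39, 3.14, 3.14, 3.14, 3.14, 3.14].

### API

Orientations are given as a 3x3 rotation matrix whose columns are the frame's x, y, z axes.
In Python, from rig import get_state, read_camera, hand_in gives the robot as it stands.
- The arm moves only by the shell command python3 -m jog 'ROWS' [OPENING] [FORCE]. ROWS is JSON, one flat list of numbers, 4 for each row, row after row: the shift along the world's x, y, z in mm, then the turn about the world's z in rad. A call has 1 to 8 rows; each row is the pose to reach, as a shift and turn from the pose commanded when the call began; what a row does not reach only later rows make up. A row lasts 1/12 s, in which the tool goes at most 41.7 mm and 7.16 degrees, less where a joint would pass 70% of its speed; a pose out of reach is approached as far as the arm can. A call with a gripper value outside its range is refused whole. OPENING is the opening, from -1 (shut) to 1 (fully open), set as the call begins (- or left out, the last holds). The fingers move at their own pace and stop on an object; FORCE is the grip in N (left out, the last holds). Time passes only in rows, so rows that repeat a pose let the fingers close. It gives the time, the measured TCP pose, the force, the opening and the grip force at its end, in the units of the state.
- get_state(): the state, without advancing time (a new reading comes with each control period).
- read_camera(name): name is "side" or "top"; returns a dict with "img" (480x640x3 uint8, red, green, blue), "vfov" (degrees; the focal length in pixels is half the picture's height over the tangent of half this angle, whatever the lens; pixels are square), "cx", "cy" (the principal point, pixels), "k1" (the pictures are not rectified: a ray, as slopes to the right and down, at radius r is drawn at 1 + k1 r^2 times it, then the intrinsics apply), "R" (3x3) and "t" (3): a world point X has camera coordinates R X + t. Camera axes: x right, y down, z forward; pixel columns grow to the right and rows downward; lengths in m; the calibration is good to about 2 mm. A picture is of the moment at which its call begins. There is no depth.
- hand_in(): hands the job in; it is judged then, once.
The state is a dict: "time_s": time; "joints": joint angles; "qd": joint speeds; "joint_torque": joint torques, N m; "position": TCP position; "tcp_rot": TCP orientation; "force": force on the tool from outside, world axes, zero at the start; "moment": the same for the moment, N m; "width": finger opening in m; "grip_force": force on a finger pad.
Only numpy, scipy, OpenCV 4.12 (cv2) and the standard library are available. Lean on these libraries where they do the work, as an engineer would, in place of code of your own. Each camera call takes 0.05 s, during which the arm holds its last target. There are 200 camera calls.

### The job

Push the stand's pivot pin fully home by its black head so that its cross-hole comes clear of the bracket, then take the R-clip by its blue tab out of the white parking block. The pin has turned in its bracket, so feel for the hole with the tip of the clip's straight leg, turn the pin roughly upright with it, and push the leg down through the hole, the spring leg riding over the side of the pin, until it snaps shut round the pin; then let go. Never force it (keep the clip's push on the pin below about 25 N), and leave the flasks, bottles and other things where they are.

Things in the scene. Friction and masses are not known exactly. Their poses are not given: they have to be found in the camera images.
- pin (a joint): Position of the pivot pin along its axis in m: 0 = fully drawn out, 0.036 = home (head against the white bracket cheek, hard stop). It slides stiffly (about 5 N of friction) and stays where it is left. Starts at 0 to 0.016, the cross-hole hidden in the bracket; once home the hole's middle stands 12 mm outside the far cheek, 80 mm from the head's outer face.
- pin_head (a point): Centre of the outer flat face of the pin's black head (disc, 32 mm diameter, 8 mm thick). Its +y axis is the pin's axis and the direction in which the pin must be pushed; z is up. It moves with the pin. The pin lies level, 90 mm above the table. Bracket top is 105 mm above the table.
- pin_hole (a point): Point on the pin's axis in the middle of its cross-hole, a 7 mm square hole right through the 20 mm steel pin, mouth slightly bevelled, 10 mm from here. +y: along the pin, away from the head; x: level, across; z up. NOT measured: the shaft turns about y, so the mouth starts some way off the top, towards one side (up to 8 mm in x). A tip caught in the mouth can turn it upright (about 5 N sideways).
- clip_tab (a point): Centre of the R-clip's blue tab, 24 (x) by 16 (y) by 44 mm (z), a 12 mm steel eye on top. z is up, legs point down. At first the clip hangs loosely (2 to 3 mm of play) in the parking block, the tab's underside on the block's top, 75 mm above the table. The straight leg (5 mm wire, round end) runs along z at x = -4 mm from here, the spring leg at its +x side. Clip about 60 g.
- clip_tip (a point): Lower end of the clip's straight leg: 60 mm under the tab's underside, 82 mm under the tab's centre (x = -4 mm from the tab's centre). Axes as clip_tab.
- clip_seat (a point): Point on the straight leg's axis, 26 mm above its tip and 56 mm under the tab's centre, that lies on the pin's axis when the clip is fully seated. The clip's y axis then lies along the pin (either way round), so that the legs' plane (x, z) is square to the pin.
- spring_leg (a joint): Opening of the spring leg in rad: 0 = relaxed. Its lower end flares outwards; pushed over the pin it must open by 0.03 to 0.05 (downward push about 5 to 15 N, greatest when clip_seat is 12 to 18 mm above the pin's axis), then it snaps back to near 0 round the pin. Readings err by about 0.02.
- stand: The fixed tipping stand (placed differently each time): base 250 x 100 mm, white clevis bracket (30 mm in x, 60 mm in y) at its origin on the table. The pin runs along its y axis. Towards +x, from 50 mm on, a tray with a flask, up to 90 mm above the table.
- clip_block: The fixed white parking block: a base 75 mm square, a post, and on it a level fork 8 mm thick, 51 x 28 mm, 75 mm tall, with a slot 9 mm wide along its x axis from which the clip hangs. Origin on the table, under where the straight leg hangs.
- flask_tray: Clear culture flask lying on the stand's tray, 105 x 82 x 36 mm, blue cap. Bystander.
- flask_table: Same flask lying on the table. Bystander.
- medium_bottle: Medium bottle with orange cap, 150 mm tall, 68 mm diameter. Bystander.
- reagent_jar: Amber jar, 85 mm tall, 60 mm diameter. Bystander.
- dish_stack: Stack of Petri dishes, 90 mm diameter, 48 mm tall. Bystander.
- spare_pin: Spare pin standing on its black head, 83 mm tall, 32 mm wide at the foot, no hole. Bystander.
- spare_washer: Spare steel washer, 40 mm diameter, 5 mm thick. Bystander.

How it is judged:
On the way, in this order (a step that is already met when the one before it is completed fails the run):
1. the pin is pushed home (value of joint pin above 0.033 m), for 0.2 s.
2. the straight leg has entered the cross-hole and its tip is below the pin's axis (horizontal distance between clip_tip and pin_hole below 0.008 m and z of clip_tip in the frame of pin_hole below 0 m and value of joint pin above 0.033 m), for 0.1 s.
At the end, for the whole second after the job is handed in: The pin is home (within 3 mm); the straight leg is through the cross-hole: clip_seat within 6 mm of pin_hole, its tip at least 18 mm lower (it may lean a little); the clip's y axis lies along the pin within 0.25 rad; the spring leg has snapped back (below 0.03 rad) (distance between clip_seat and pin_hole below 0.006 m and z of clip_tip in the frame of pin_hole below -0.018 m and angle between the y axis of clip_seat and the y axis of pin_hole, either way round below 0.25 rad and value of joint spring_leg below 0.03 rad and value of joint pin above 0.033 m); the robot touches nothing.
It fails at once if the clip is pressed on the pin with more than 40 N (contact force between clip and pin above 40 N).
It fails at once if a flask, bottle or other bystander is moved by more than 30 mm (distance of any of flask_tray, flask_table, medium_bottle, reagent_jar, dish_stack, spare_pin, spare_washer from where it was at the start of the episode above 0.03 m).
It also fails if it takes over 72 s, if anything falls off the work surface, if the arm or the gripper's body presses on something with over 40 N, if the wrist force passes 120 N, or if a joint passes its speed limit or range.

## Working session

There is one attempt and no reset: what is moved stays moved. The work goes in short steps, Python scripts to look and compute and a shell command to move; the robot and the scene stay as the last step left them, time stands still between calls to the robot, and variables do not carry over. Pictures are saved under pics/ and viewed, at most 10 in all, crops included, and the job is handed in when it is done.

```bash
mkdir -p pics
cat > h.py <<'E'
import numpy as np, cv2
from rig import get_state, read_camera, hand_in
def f(c): return 240/np.tan(np.radians(c["vfov"])/2)
def ray(c,u,v):
    d=np.array([(u-c["cx"])/f(c),(v-c["cy"])/f(c)]); s=d.copy()
    for _ in range(20): s=d/(1+c["k1"]*(s@s))
    R=np.array(c["R"]); return -R.T@np.array(c["t"]), R.T@np.array([s[0],s[1],1])
def onz(c,u,v,z):
    o,d=ray(c,u,v); return o+d*(z-o[2])/d[2]
def proj(c,X):
    p=np.array(c["R"])@np.array(X)+np.array(c["t"]); s=p[:2]/p[2]; s=s*(1+c["k1"]*(s@s))
    return s*f(c)+[c["cx"],c["cy"]]
def tri(c1,p1,c2,p2):
    o,d=ray(c1,*p1);q,e=ray(c2,*p2)
    A=np.stack([d,-e],1);k=np.linalg.lstsq(A,q-o,rcond=None)[0]
    a=o+d*k[0];b=q+e*k[1]; return (a+b)/2,np.linalg.norm(a-b)
def snap(n,name,crop=None,k=1):
    c=read_camera(n); im=c["img"][:,:,::-1]
    if crop: u0,v0,u1,v1=crop; im=im[v0:v1,u0:u1]
    cv2.imwrite("pics/"+name,cv2.resize(im,None,fx=k,fy=k,interpolation=cv2.INTER_CUBIC)); return c
E
python3 - <<'E'
from h import *
for n in("top","side"):
    c=snap(n,n+"0.png"); print(n,f(c),-np.array(c["R"]).T@c["t"],c["R"],c["k1"])
print(get_state())
E
```

```text
top 493.1430367923676 [0.35634109 0.02531315 1.30657013] [[-0.00123795 -0.99986024  0.01667254]
 [-0.98333228 -0.00181415 -0.18180852]
 [ 0.18181336 -0.01661972 -0.9831926 ]] 0.032377531196544185
side 518.2052519020342 [-0.01234763 -0.58512722  0.9411324 ] [[ 0.72043358 -0.69337957  0.0141501 ]
 [-0.48307313 -0.51635203 -0.70712159]
 [ 0.49761009  0.50259861 -0.70695038]] -0.10262969389166852
{'time_s': 0.1, 'joints': array([-1.28819274,  0.53709763, -0.00440992,  1.53871963,  0.00259757,
        1.06727802, -0.07118166]), 'qd': array([ 0.00015589, -0.00039986,  0.00093041, -0.00288502,  0.00080367,
        0.00011255, -0.00049664]), 'joint_torque': array([ 2.37264197e-03, -5.72072196e+01,  9.94020514e-01, -2.52223474e+01,
       -5.61198487e-02,  1.34381274e-02,  4.46654212e-05]), 'position': array([0.22200064, 0.61035854, 0.23794359]), 'tcp_rot': array([[-9.39804214e-01,  3.41713161e-01, -3.93828202e-04],
       [ 3.41713365e-01,  9.39803112e-01, -1.44431291e-03],
       [-1.23419761e-04, -1.49194772e-03, -9.99998879e-01]]), 'force': array([1.09945367, 0.1310738 , 0.46580496]), 'moment': array([ 0.01431303,  0.01633667, -0.01734058]), 'grip_force': 0.0, 'width': 0.08825654891968919}
```

View pics/top0.png

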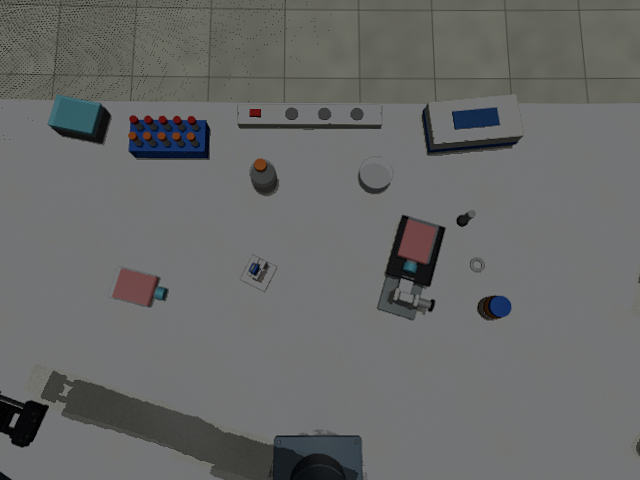

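View pics/side0.png

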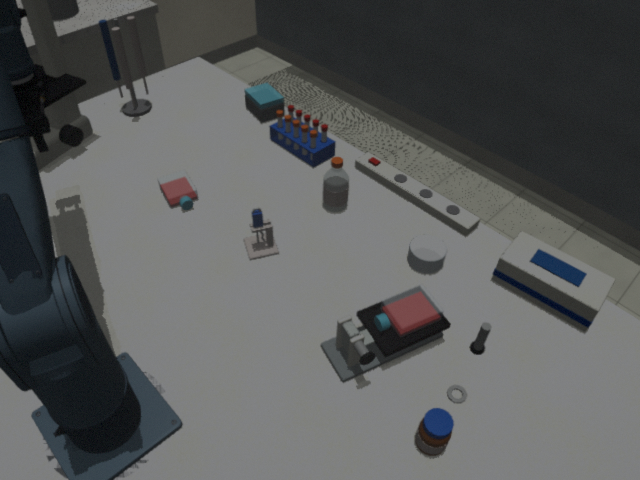

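The top view shows the stand at about (408,295) with the black pin head at (430,305), and the clip in its block at (258,270). The side view shows the head at (366,355) and the tab at (257,215). I'll enlarge these four spots in one mosaic.

```bash
cat >> h.py <<'E'
def mosaic(name,items):
    cs={n:read_camera(n) for n in dict.fromkeys(i[0] for i in items)}; out=[]
    for n,u,v,w,h,k in items:
        im=np.ascontiguousarray(cv2.resize(cs[n]["img"][v:v+h,u:u+w,::-1],None,fx=k,fy=k,interpolation=cv2.INTER_CUBIC))
        im=cv2.convertScaleAbs(im,alpha=1.4)
        for a in range(u-u%-10 if u%10 else u,u+w,10): cv2.line(im,(int((a-u+.5)*k),0),(int((a-u+.5)*k),12 if a%50==0 else 5),(0,0,255),1)
        for b in range(v+(-v%10),v+h,10): cv2.line(im,(0,int((b-v+.5)*k)),(12 if b%50==0 else 5,int((b-v+.5)*k)),(0,0,255),1)
        out.append(im)
    m=np.vstack([np.hstack(out[i:i+2]) for i in range(0,len(out),2)]); cv2.imwrite("pics/"+name,m); return cs
E
python3 - <<'E'
from h import *
mosaic("m1.png",[("top",370,260,80,60,5),("side",315,310,80,60,5),("top",220,240,80,60,5),("side",220,200,80,60,5)])
E
```

```text
(no output)
```

View pics/m1.png

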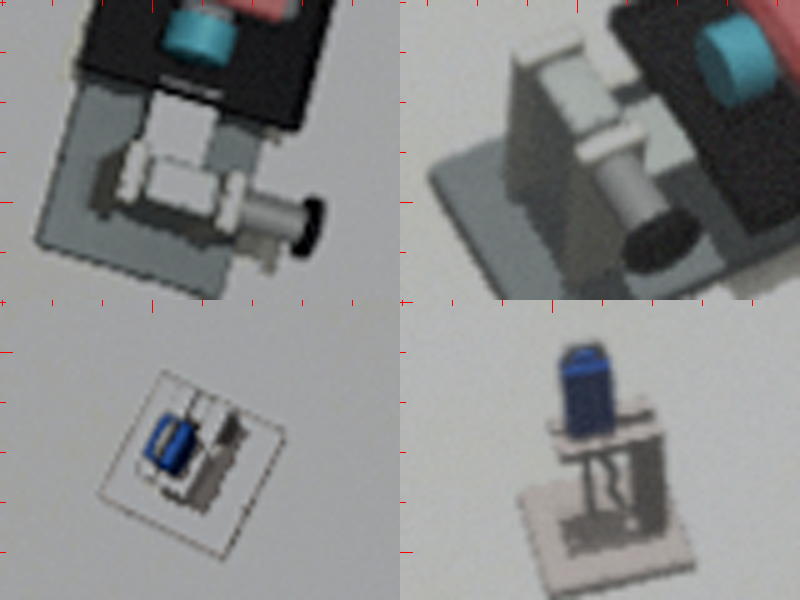

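The mosaic gives pixels (top camera unless noted):
- **Cheek tops:** (396,294) and (416,300).
- **Head face:** (432.8,305.6), and (367.4,358) in the side view.
- **Base front corners:** (378,308.4) and (414,319.6).
- **Block corners:** (253,254.4), (277,266.4), (264.4,291.6) and (240,279).
- **Tab:** about (254,268.6), and about (257.4,218) in the side view.

Run:
```python
from h import *
t=read_camera("top");s=read_camera("side"); np.set_printoptions(precision=4,suppress=True)
a=onz(t,396,294,.105);b=onz(t,416,300,.105);print("cheeks",a,b,np.degrees(np.arctan2(*(a-b)[1::-1])))
h,e=tri(t,(432.8,305.6),s,(367.4,358));print("head",h,e,onz(t,432.8,305.6,.09),onz(s,367.4,358,.09))
p=onz(t,378,308.4,.01);q=onz(t,414,319.6,.01);print("front edge",p,q,np.degrees(np.arctan2(*(p-q)[1::-1])),np.linalg.norm(p-q))
C=[onz(t,*x,.005) for x in((253,254.4),(277,266.4),(264.4,291.6),(240,279))]
print("block c",np.mean(C,0),[np.linalg.norm(C[i]-C[i-1]) for i in range(4)],np.degrees(np.arctan2(*(C[0]+C[1]-C[2]-C[3])[1::-1])))
# blue tab centroid
for n,c,r in(("top",t,(240,255,30,30)),("side",s,(245,205,25,25))):
    u,v,w,hh=r;im=c["img"][v:v+hh,u:u+w].astype(int);m=(im[:,:,2]>im[:,:,0]*1.5)&(im[:,:,2]-im[:,:,0]>25)
    y,x=np.nonzero(m);print(n,m.sum(),x.mean()+u,y.mean()+v,x.min()+u,x.max()+u,y.min()+v,y.max()+v)
    for z in(.097,.11,.119):print(onz(c,x.mean()+u,y.mean()+v,z))
```

```text
cheeks [ 0.4522 -0.1902  0.105 ] [ 0.4377 -0.2384  0.105 ] 73.27928525842438
head [ 0.4253 -0.2818  0.0938] 0.0008956813417207749 [ 0.4251 -0.2824  0.09  ] [ 0.4276 -0.2806  0.09  ]
front edge [ 0.4222 -0.159   0.01  ] [ 0.3934 -0.252   0.01  ] 72.79945814053372 0.09740675051100778
block c [0.5161 0.1548 0.005 ] [np.float64(0.0734760546185522), np.float64(0.07190561317654036), np.float64(0.07416601415154171), np.float64(0.0728687561792743)] -26.089757915333717
top 47 253.5531914893617 268.27659574468083 249 258 263 273
[0.516  0.1583 0.097 ]
[0.5143 0.1569 0.11  ]
[0.5131 0.1559 0.119 ]
side 35 256.51428571428573 212.45714285714286 253 261 210 215
[0.528 0.172 0.097]
[0.5197 0.1604 0.11  ]
[0.5139 0.1523 0.119 ]
```

```bash
python3 -m jog '[220,-240,0,-0.9,220,-240,0,-0.9,220,-240,0,-0.9,220,-240,0,-0.9,220,-240,0,-0.9,220,-240,0,-0.9,220,-240,0,-0.9,220,-240,0,-0.9]' -1 30
python3 -m jog '[60,-320,0,-0.62,60,-320,0,-0.62,60,-320,0,-0.62,60,-320,0,-0.62,60,-320,0,-0.62,60,-320,0,-0.62,60,-320,0,-0.62,60,-320,0,-0.62]'
```

```text
time_s: 0.97
position: [0.4442, 0.3679, 0.239]
tcp_rot: [[-0.308, 0.951, 0.001], [0.951, 0.308, -0.0], [-0.001, 0.001, -1.0]]
force: [-0.2, 0.1, 0.3]
width: 0.0368
grip_force: 0.0
time_s: 1.63
position: [0.5023, 0.0477, 0.2391]
tcp_rot: [[0.295, 0.955, 0.001], [0.955, -0.295, -0.0], [-0.0, 0.001, -1.0]]
force: [0.2, 0.2, -1.2]
width: -0.0
grip_force: 0.0
```

```bash
python3 -m jog '[-78,-320,0,0,-78,-320,0,0,-78,-320,0,0,-78,-320,0,0,-78,-320,0,0,-78,-320,0,0,-78,-320,0,0,-78,-320,0,0]'
python3 -m jog '[-11,-48,0,0,-11,-48,0,0,-11,-48,-40,0,-11,-48,-80,0,-11,-48,-120,0,-11,-48,-152,0,-11,-48,-152,0,-11,-48,-152,0]'
python3 - <<'E'
from h import *
mosaic("m2.png",[("top",370,260,80,60,5),("side",325,310,80,60,5)])
E
```

```text
time_s: 2.3
position: [0.4232, -0.2715, 0.2391]
tcp_rot: [[0.294, 0.956, 0.001], [0.956, -0.294, -0.0], [-0.0, 0.001, -1.0]]
force: [0.7, 1.0, -0.7]
width: 0.0004
grip_force: 0.0
time_s: 2.97
position: [0.4124, -0.3166, 0.0862]
tcp_rot: [[0.294, 0.956, -0.003], [0.956, -0.294, 0.001], [0.001, -0.003, -1.0]]
force: [0.9, -0.7, -0.4]
width: 0.0005
grip_force: 0.0
```

View pics/m2.png

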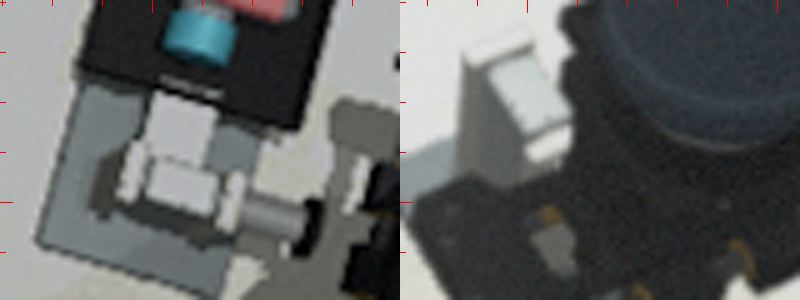

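The fingers are shut in front of the black head (top view, about (433,305)) and in line with it. I'll push along +y in small steps and watch the force.

```bash
python3 -m jog '[4,5,0,0,6,12,0,0,8,20,0,0,9,25,0,0,11,30,0,0,12,35,0,0,13,39,0,0,13,39,0,0]'
python3 -m jog '[1.5,5,0,0,1.5,5,0,0,3,9,0,0,3,9,0,0]'
```

```text
time_s: 3.73
position: [0.4272, -0.2787, 0.0875]
tcp_rot: [[0.293, 0.956, 0.002], [0.956, -0.293, -0.002], [-0.002, 0.003, -1.0]]
force: [0.4, -3.4, 1.0]
width: 0.0009
grip_force: 1.3
time_s: 4.07
position: [0.4296, -0.2695, 0.0871]
tcp_rot: [[0.294, 0.956, 0.001], [0.956, -0.294, -0.001], [-0.001, 0.001, -1.0]]
force: [2.1, -3.2, 0.8]
width: 0.0006
grip_force: 1.6
```

```bash
python3 -m jog '[1,4,0,0,1,4,0,0,2,7,0,0,2,7,0,0]'
python3 -m jog '[0.6,2,0,0,0.6,2,0,0,1.2,4,0,0,1.2,4,0,0]'
```

```text
time_s: 4.4
position: [0.4315, -0.2625, 0.0869]
tcp_rot: [[0.294, 0.956, 0.001], [0.956, -0.294, -0.001], [-0.0, 0.001, -1.0]]
force: [1.0, -4.6, 1.1]
width: 0.0004
grip_force: 1.8
time_s: 4.73
position: [0.4316, -0.2619, 0.087]
tcp_rot: [[0.296, 0.955, 0.001], [0.955, -0.296, -0.006], [-0.005, 0.002, -1.0]]
force: [-2.2, -12.3, -1.6]
width: 0.0004
grip_force: 6.3
```

Hard stop reached: 12 N and no further travel. Back off, rise and go to the clip.

```bash
python3 -m jog '[0.3,1,0,0,0.3,1,0,0,-4,-12,0,0,-8,-24,0,0,-8,-24,40,0,-8,-24,80,0,-8,-24,120,0,-8,-24,150,0]'
python3 -m jog '[0,0,0,0,40,90,0,-0.1,80,200,0,-0.155,80,280,0,-0.155,80,315,0,-0.155,80,315,0,-0.155,80,315,0,-0.155,80,315,0,-0.155]' 1
```

```text
time_s: 5.4
position: [0.4236, -0.2812, 0.2387]
tcp_rot: [[0.293, 0.956, -0.001], [0.956, -0.293, 0.002], [0.002, -0.002, -1.0]]
force: [0.3, -0.5, -0.1]
width: 0.0005
grip_force: 0.0
time_s: 6.07
position: [0.496, 0.0019, 0.2355]
tcp_rot: [[0.437, 0.9, -0.004], [0.9, -0.437, 0.001], [-0.001, -0.004, -1.0]]
force: [0.6, -0.8, -0.3]
width: 0.0513
grip_force: 0.0
```

```bash
python3 -m jog '[0,0,0,0]'
python3 - <<'E'
from h import *
mosaic("m3.png",[("top",370,260,80,60,5),("side",315,310,80,60,5),("top",220,240,80,60,5),("side",220,190,80,60,5)])
E
```

```text
time_s: 6.15
position: [0.4973, 0.0092, 0.2351]
tcp_rot: [[0.426, 0.905, -0.004], [0.905, -0.426, 0.004], [0.002, -0.005, -1.0]]
force: [0.8, 1.5, 0.1]
width: 0.0581
grip_force: 0.0
```

View pics/m3.png

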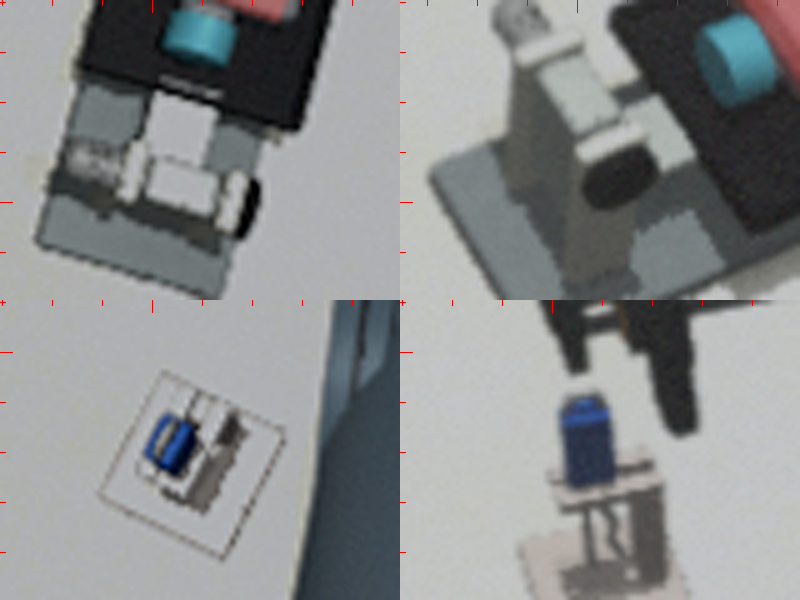

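The pin is home: the black head lies against the cheek and the shaft end sticks out past the far cheek at about (388,291) in the top view. The tab hangs undisturbed, centred at about (254,268) top and (257.2,219) side.

```bash
python3 - <<'E'
from h import *
t=read_camera("top");s=read_camera("side");np.set_printoptions(precision=4,suppress=True)
print("tab",onz(s,257.2,219,.097),onz(t,253.6,268.3,.112),tri(t,(253.6,268.3),s,(257.2,217)))
print("head",onz(s,359,345.4,.09),onz(t,420.5,301.5,.09))
print("hole proj",proj(t,[.4573,-.1741,.09]),proj(s,[.4573,-.1741,.09]))
p=get_state();print(p["position"],p["width"])
for n,c,u,v in(("top",t,380,282),("side",s,330,305)):
    print(n);print(c["img"][v:v+14,u:u+18].mean(2).astype(int))
E
python3 -m jog '[17,140,0,0,17,140,0,0,17,140,0,0,17,140,0,0,17,140,0,0,17,140,0,0]' 1
```

```text
tab [0.5146 0.153  0.097 ] [0.514  0.1566 0.112 ] (array([0.5167, 0.1573, 0.099 ]), np.float64(0.0024971851685564083))
head [ 0.4367 -0.2504  0.09  ] [ 0.4351 -0.2526  0.09  ]
hole proj [388.3317 292.4067] [338.3049 316.0462]
[ 0.4965 -0.0018  0.2359] 0.07421254487584775
top
[[125 126 128 115  70  74  84  84  84  84  82  83  82  83  82  83  78  76]
 [125 126 128  93  62  80  85  85  85  82  83  82  82  82  83  82  77  76]
 [126 127 130  79  60  82  85  85  83  82  82  83  83  84  83  82  78  76]
 [126 127 132  81  67  84  84  85  84  83  84  84  84  82  82  82  78  63]
 [126 129 118  77  75  86  84  86  85  84  85  84  83  84  83  80  76  50]
 [127 129  94  60  63  71  70  76  76  82  86  85  85  84  84  79  59  32]
 [126 131  83  40  53  64  70  71  59  68  69  72  83  85  74  61  90 102]
 [127 119  73  50  63  77  83  82  65  68  69  62  68  70  53  50 109 129]
 [129  96  50  57  68  95 100  85  61  61  68  50  65  70  57  77 116 129]
 [128  82  31  62  84 104 111 104  91  84  78  65  77  84  70 101 125 128]
 [127  75  35  59  83  94 101 101  81  87 103  92  93  94  69 107 128 128]
[... 767 characters left out ...]
134 108  90  94  99 103 100  95  87  70  72 113 132 137 138 139]
 [139 138 135 103  82  89  94  97  89  95  99  86  76  92 118 134 138 139]
 [138 138 134  99  73  82  89  95  88  87 102  95  90  88  96 126 136 137]
 [137 139 135 103  73  78  81  92  98  96 100  96  93  92  92 119 132 134]
 [139 139 136 120  92  77  72  83  90  98 102 105 104 104 103 117 128 133]
 [137 138 138 134 119  88  66  75  85  96 103 108 113 120 123 130 137 137]
 [139 138 137 138 133 106  79  74  87 101 114 123 129 133 137 137 138 136]]
time_s: 6.85
position: [0.5145, 0.1377, 0.2363]
tcp_rot: [[0.438, 0.899, -0.001], [0.899, -0.438, -0.001], [-0.001, -0.001, -1.0]]
force: [-0.3, -1.2, 0.8]
width: 0.088
grip_force: 0.0
```

```bash
python3 -m jog '[1,18,0,0,1,18,-40,0,1,18,-80,0,1,18,-120,0,1,18,-154,0,1,18,-154,0,1,18,-154,0]'
python3 - <<'E'
from h import *
t=mosaic("m4.png",[("top",370,265,60,45,6.5),("side",310,295,60,45,6.5),("top",220,240,60,45,6.5),("side",225,190,60,45,6.5)])
for th in(-50,-25,0,25,50):
    a=np.radians(th);X=np.array([.4583,-.1745,.09])+.01*(np.sin(a)*np.array([.956,-.292,0])+np.cos(a)*np.array([0,0,1]))
    print(th,proj(t["top"],X),proj(t["side"],X))
print(get_state()["position"])
E
```

```text
time_s: 7.43
position: [0.515, 0.1537, 0.0822]
tcp_rot: [[0.441, 0.897, -0.003], [0.897, -0.441, -0.003], [-0.004, -0.002, -1.0]]
force: [0.5, -0.1, 1.7]
width: 0.0881
grip_force: 0.0
-50 [388.08101983 294.77334617] [335.57551008 315.36281942]
-25 [388.62461466 293.34388915] [337.13715077 313.95982855]
0 [389.14224571 291.65820247] [339.011505   312.91997047]
25 [389.53469608 290.03929575] [340.83984653 312.44129679]
50 [389.7275059 288.7959797] [342.27503524 312.61176365]
[0.51740361 0.15555588 0.08484365]
```

View pics/m4.png

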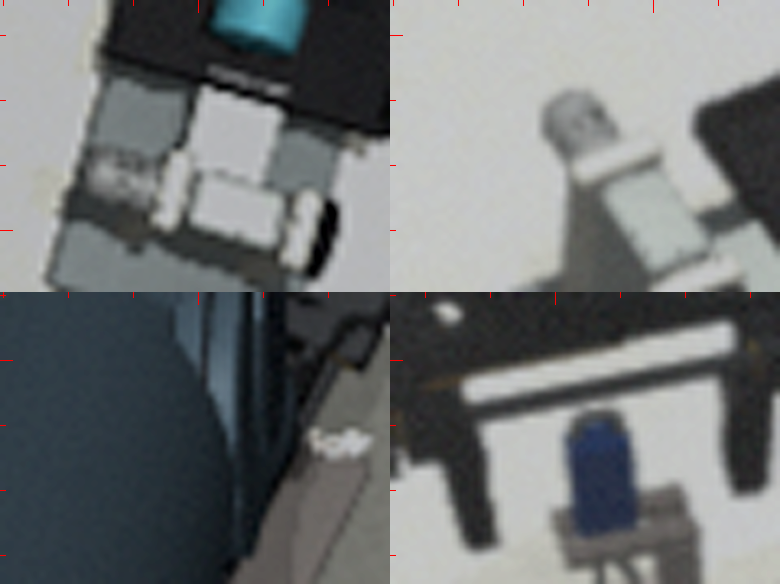

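The side view shows the tab (603,480 in the mosaic) midway between the open fingers. The hole's mouth is the dark spot at about (342,311) side and (390,289.5) top, so it is turned about +40° towards the stand's +x. Now grip.

```bash
python3 -m jog '[0,0,0,0,0,0,0,0,0,0,0,0,0,0,0,0,0,0,0,0,0,0,0,0,0,0,0,0,0,0,0,0]' -1 45
python3 -m jog '[0,0,0,0,0,0,0,0,0,0,0,0,0,0,0,0]'
```

```text
time_s: 8.2
position: [0.5157, 0.157, 0.0827]
tcp_rot: [[0.438, 0.899, -0.0], [0.899, -0.438, -0.0], [-0.0, -0.0, -1.0]]
force: [-1.0, -0.2, -0.0]
width: 0.0368
grip_force: 0.0
time_s: 8.53
position: [0.5157, 0.1569, 0.0827]
tcp_rot: [[0.438, 0.899, -0.0], [0.899, -0.438, -0.0], [-0.0, -0.0, -1.0]]
force: [0.0, -0.1, 0.1]
width: 0.0236
grip_force: 45.0
```

```bash
python3 -m jog '[0,0,20,0,0,0,45,0,0,0,80,0,0,0,115,0,0,0,145,0,0,0,145,0]'
python3 -m jog '[-13,-90,0,0.08,-26,-180,0,0.155,-40,-260,0,0.155,-47,-334,0,0.155,-47,-334,0,0.155,-47,-334,0,0.155,-47,-334,0,0.155,-47,-334,0,0.155]'
python3 -m jog '[0,0,0,0,0,0,0,0]'
```

```text
time_s: 9.03
position: [0.5191, 0.1575, 0.2333]
tcp_rot: [[0.438, 0.899, 0.009], [0.899, -0.438, 0.004], [0.007, 0.006, -1.0]]
force: [1.0, 0.8, -0.8]
width: 0.0236
grip_force: 45.0
time_s: 9.7
position: [0.4684, -0.1748, 0.2273]
tcp_rot: [[0.293, 0.956, -0.0], [0.956, -0.293, 0.0], [0.0, -0.0, -1.0]]
force: [0.7, -0.5, -0.8]
width: 0.0239
grip_force: 45.0
time_s: 9.87
position: [0.4681, -0.1759, 0.2273]
tcp_rot: [[0.299, 0.954, -0.001], [0.954, -0.299, -0.001], [-0.001, -0.0, -1.0]]
force: [-0.2, 1.3, -0.3]
width: 0.0236
grip_force: 45.0
```

```bash
python3 -m jog '[0,-1,-20,0,0,-1,-42,0,0,-1,-42,0,0,-1,-42,0]'
python3 - <<'E'
from h import *
c=mosaic("m5.png",[("side",305,255,80,80,7),("top",380,275,30,80,7)])
p=get_state();T=p["position"];y=p["tcp_rot"][:,1];tip=T-.004*y-[0,0,.0677]
print(T,p["tcp_rot"][:,1],p["force"],"tip",tip)
for n in c: print(n,"tip",proj(c[n],tip),"leg+40",proj(c[n],tip+[0,0,.04]),"hole",proj(c[n],[.4583,-.1745,.09]))
E
```

```text
time_s: 10.2
position: [0.4687, -0.1726, 0.1849]
tcp_rot: [[0.292, 0.956, -0.003], [0.956, -0.292, 0.001], [-0.0, -0.003, -1.0]]
force: [-0.2, 0.3, 0.1]
width: 0.024
grip_force: 45.0
[ 0.46991654 -0.1735085   0.18639364] [ 9.56307486e-01 -2.92362093e-01  6.30973527e-04] [ 0.85510237 -0.49873862 -0.53983989] tip [ 0.46609131 -0.17233905  0.11869112]
side tip [341.39638548 304.46491873] leg+40 [342.37175848 291.80967352] hole [338.79383025 315.88625609]
top tip [389.41556999 287.76770079] leg+40 [392.21839394 286.18653651] hole [388.4818698  292.00062112]
```

View pics/m5.png

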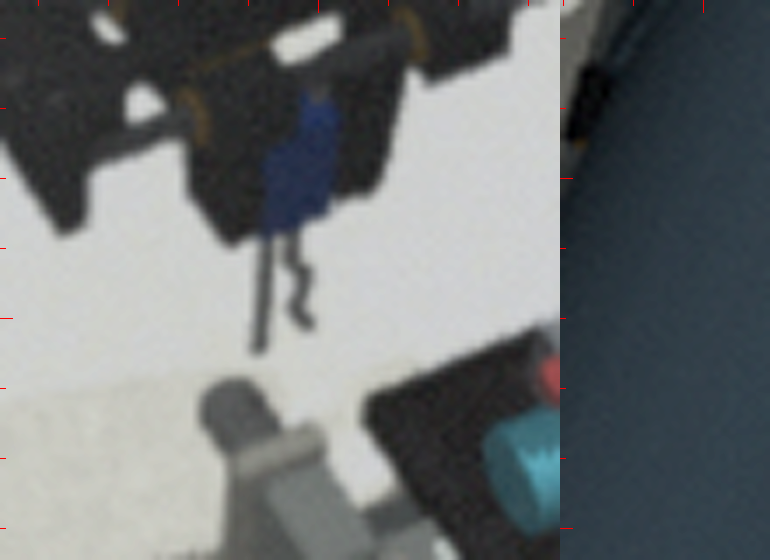

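The tip shows at side (341.5,304.8), within 0.4 px of where my model puts it. The TCP readings jitter, so I'll average them.

```bash
cat >> h.py <<'E'
H=np.array([.4583,-.1745,.09]);UX=np.array([.956,-.292,0]);UY=np.array([.292,.956,0])
def tip(k=8):
    P=[];F=[]
    for _ in range(k):
        p=get_state();P.append(p["position"]-.004*p["tcp_rot"][:,1]+.0677*p["tcp_rot"][:,2]);F.append(p["force"]);read_camera("top")
    d=np.mean(P,0)-H;F=np.mean(F,0)
    print("t %.1f tip in hole frame mm x %.1f y %.1f z %.1f  +-%.1f"%(p["time_s"],*(1e3*np.array([d@UX,d@UY,d[2]])),1e3*np.std(P,0).max()),"F xyz %.1f %.1f %.1f"%(F@UX,F@UY,F[2]))
E
python3 -c "
from h import *
tip()"
```

```text
t 10.7 tip in hole frame mm x 7.0 y 3.9 z 28.8  +-0.2 F xyz 0.4 0.0 -0.7
```

```bash
python3 -m jog '[-1.6,-3.6,0,0,-1.6,-3.6,-8,0,-1.6,-3.6,-18,0,-1.6,-3.6,-18,0,-1.6,-3.6,-18,0]'
python3 -c "
from h import *
tip(6)"
```

```text
time_s: 11.12
position: [0.467, -0.1776, 0.1667]
tcp_rot: [[0.294, 0.956, -0.002], [0.956, -0.294, 0.0], [-0.0, -0.002, -1.0]]
force: [0.7, -0.0, -0.3]
width: 0.0236
grip_force: 45.0
t 11.4 tip in hole frame mm x 5.8 y -0.4 z 9.8  +-0.4 F xyz 0.4 0.3 -0.2
```

```bash
python3 -m jog '[0,0,-1,0,0,0,-2,0,0,0,-2,0]'
python3 -c "
from h import *
tip(4)"
python3 -m jog '[0,0,-1,0,0,0,-2,0,0,0,-2,0]'
python3 -c "
from h import *
tip(4)"
```

```text
time_s: 11.67
position: [0.4676, -0.1777, 0.1656]
tcp_rot: [[0.293, 0.956, -0.0], [0.956, -0.293, 0.0], [0.0, -0.0, -1.0]]
force: [-0.1, -0.1, -1.6]
width: 0.0237
grip_force: 45.0
t 11.8 tip in hole frame mm x 5.9 y -0.3 z 8.0  +-0.0 F xyz -0.1 0.2 -0.6
time_s: 12.12
position: [0.4676, -0.1777, 0.1635]
tcp_rot: [[0.294, 0.956, -0.0], [0.956, -0.294, 0.0], [-0.0, -0.0, -1.0]]
force: [0.6, 0.3, -0.3]
width: 0.0236
grip_force: 45.0
t 12.3 tip in hole frame mm x 5.8 y -0.4 z 5.9  +-0.1 F xyz -0.0 0.2 -0.5
```

```bash
python3 -m jog '[0,0,-1,0,0,0,-2,0,0,0,-2,0]'
python3 -c "
from h import *
tip(4)"
```

```text
time_s: 12.57
position: [0.4676, -0.1777, 0.1615]
tcp_rot: [[0.294, 0.956, -0.0], [0.956, -0.294, 0.0], [-0.0, -0.0, -1.0]]
force: [-0.1, -0.2, 0.2]
width: 0.023
grip_force: 45.0
t 12.7 tip in hole frame mm x 5.8 y -0.4 z 3.9  +-0.1 F xyz 0.1 -0.3 -0.6
```

```bash
python3 -m jog '[0,0,-1,0,0,0,-1,0,0,0,-1,0]'
python3 -c "
from h import *
tip(4)"
python3 -m jog '[0,0,-1,0,0,0,-1,0,0,0,-1,0]'
python3 -c "
from h import *
tip(4)"
```

```text
time_s: 13.02
position: [0.4677, -0.1777, 0.1607]
tcp_rot: [[0.294, 0.956, -0.0], [0.956, -0.294, -0.0], [-0.0, -0.0, -1.0]]
force: [-0.1, 0.3, -0.6]
width: 0.0234
grip_force: 45.0
t 13.2 tip in hole frame mm x 5.9 y -0.4 z 3.0  +-0.0 F xyz 0.1 0.4 -0.7
time_s: 13.47
position: [0.4674, -0.1776, 0.1596]
tcp_rot: [[0.294, 0.956, -0.001], [0.956, -0.294, 0.0], [0.0, -0.001, -1.0]]
force: [-1.0, -0.1, -0.1]
width: 0.0239
grip_force: 45.0
t 13.6 tip in hole frame mm x 5.7 y -0.4 z 1.9  +-0.0 F xyz -0.5 -0.2 -0.5
```

```bash
python3 -m jog '[-1,0.3,0,0,-1.9,0.6,0,0,-2.9,0.9,0,0,-2.9,0.9,0,0]'
python3 -c "
from h import *
tip(4)"
```

```text
time_s: 14.0
position: [0.4658, -0.1772, 0.1601]
tcp_rot: [[0.294, 0.956, 0.002], [0.956, -0.294, -0.001], [-0.0, 0.002, -1.0]]
force: [3.0, -0.1, -2.5]
width: 0.0234
grip_force: 45.0
t 14.2 tip in hole frame mm x 4.0 y -0.4 z 2.3  +-0.0 F xyz 3.3 0.0 -1.9
```

```bash
python3 -m jog '[-1,0.3,0,0,-1.9,0.6,0,0,-2.9,0.9,0,0,-2.9,0.9,0,0]'
python3 -c "
from h import *
tip(4)"
```

```text
time_s: 14.53
position: [0.4635, -0.1765, 0.1603]
tcp_rot: [[0.294, 0.956, 0.004], [0.956, -0.294, -0.001], [-0.0, 0.004, -1.0]]
force: [5.1, -1.9, -1.1]
width: 0.0235
grip_force: 45.0
t 14.7 tip in hole frame mm x 1.9 y -0.4 z 2.6  +-0.0 F xyz 5.9 -0.4 -1.3
```

```bash
python3 -m jog '[-1,0.3,0,0,-1.9,0.6,0,0,-2.4,0.7,0,0,-2.4,0.7,0,0]'
python3 -c "
from h import *
tip(4)"
```

```text
time_s: 15.07
position: [0.4616, -0.1759, 0.1605]
tcp_rot: [[0.294, 0.956, 0.005], [0.956, -0.294, -0.002], [-0.0, 0.005, -1.0]]
force: [6.4, -2.6, -2.2]
width: 0.0236
grip_force: 45.0
t 15.2 tip in hole frame mm x -0.1 y -0.4 z 2.8  +-0.0 F xyz 6.7 -0.0 -1.5
```

```bash
python3 -m jog '[0,0,-1,0,0,0,-2,0,0,0,-3,0,0,0,-4,0,0,0,-4,0]'
python3 -c "
from h import *
tip(4)"
```

```text
time_s: 15.68
position: [0.4617, -0.176, 0.1566]
tcp_rot: [[0.294, 0.956, 0.005], [0.956, -0.294, -0.002], [-0.0, 0.005, -1.0]]
force: [5.6, -2.1, -0.6]
width: 0.0239
grip_force: 45.0
t 15.8 tip in hole frame mm x 0.0 y -0.5 z -1.1  +-0.0 F xyz 6.9 0.1 -1.2
```

```bash
python3 -m jog '[0.8,-0.2,-1,0,1.3,-0.4,-2,0,1.3,-0.4,-4,0,1.3,-0.4,-6,0,1.3,-0.4,-6,0]'
python3 -c "
from h import *
tip(4)"
```

```text
time_s: 16.3
position: [0.4611, -0.1758, 0.1498]
tcp_rot: [[0.294, 0.956, 0.001], [0.956, -0.294, -0.0], [-0.0, 0.001, -1.0]]
force: [5.1, -2.1, -4.0]
width: 0.0237
grip_force: 45.0
t 16.4 tip in hole frame mm x -0.9 y -0.5 z -8.1  +-0.1 F xyz 5.9 -0.6 -4.2
```

```bash
python3 -m jog '[0.5,-0.2,-1,0,1,-0.3,-2,0,1,-0.3,-3,0,1,-0.3,-4,0,1,-0.3,-4,0]'
python3 -c "
from h import *
tip(4)"
```

```text
time_s: 16.92
position: [0.4616, -0.1759, 0.146]
tcp_rot: [[0.294, 0.956, -0.0], [0.956, -0.294, 0.001], [0.0, -0.001, -1.0]]
force: [2.2, -0.4, 5.1]
width: 0.0238
grip_force: 45.0
t 17.1 tip in hole frame mm x -0.5 y -0.4 z -11.8  +-0.1 F xyz 2.4 0.1 4.9
```

```bash
python3 -m jog '[0,0,-1,0,0,0,-2,0,0,0,-3,0,0,0,-4,0,0,0,-4,0]'
python3 -c "
from h import *
tip(4)"
```

```text
time_s: 17.53
position: [0.4616, -0.1759, 0.1418]
tcp_rot: [[0.294, 0.956, -0.0], [0.956, -0.294, 0.0], [0.0, -0.0, -1.0]]
force: [2.9, -0.2, 3.0]
width: 0.0233
grip_force: 45.0
t 17.7 tip in hole frame mm x -0.4 y -0.4 z -16.0  +-0.0 F xyz 2.7 0.2 3.1
```

```bash
python3 -m jog '[0,0,-1,0,0,0,-2,0,0,0,-3,0,0,0,-4,0,0,0,-5,0,0,0,-6,0,0,0,-6,0]'
python3 -c "
from h import *
tip(4)"
python3 -m jog '[0,0,-1,0,0,0,-2,0,0,0,-3,0,0,0,-4,0,0,0,-4,0]'
python3 -c "
from h import *
tip(4)"
```

```text
time_s: 18.32
position: [0.4615, -0.1759, 0.1355]
tcp_rot: [[0.294, 0.956, -0.001], [0.956, -0.294, 0.0], [-0.0, -0.001, -1.0]]
force: [3.0, -0.7, 1.8]
width: 0.0238
grip_force: 45.0
t 18.5 tip in hole frame mm x -0.6 y -0.4 z -22.2  +-0.0 F xyz 2.8 -0.1 1.1
time_s: 18.93
position: [0.4615, -0.1758, 0.1314]
tcp_rot: [[0.293, 0.956, -0.001], [0.956, -0.293, 0.0], [-0.0, -0.001, -1.0]]
force: [2.2, -0.2, -0.3]
width: 0.0236
grip_force: 45.0
t 19.1 tip in hole frame mm x -0.6 y -0.3 z -26.3  +-0.0 F xyz 2.6 0.1 -0.5
```

```bash
python3 -m jog '[0.8,-0.2,0,0,0.8,-0.2,0,0]'
python3 -m jog '[0,0,0,0,0,0,0,0,0,0,0,0,0,0,0,0,0,0,0,0,0,0,0,0]' 0.3
python3 -m jog '[0,0,10,0,0,0,40,0,0,0,80,0,0,0,100,0,0,60,100,0,0,100,100,0,0,140,100,0,0,160,100,0]'
python3 - <<'E'
from h import *
c=mosaic("m6.png",[("side",310,265,57,60,7),("top",370,260,57,60,7)])
for n in c: print(n,"hole",proj(c[n],H),"tab bottom ctr",proj(c[n],H+.004*UX+[0,0,.034]),"tab top",proj(c[n],H+.004*UX+[0,0,.078]))
E
```

```text
time_s: 19.3
position: [0.4618, -0.1759, 0.1314]
tcp_rot: [[0.294, 0.956, -0.002], [0.956, -0.294, 0.001], [0.0, -0.002, -1.0]]
force: [1.1, -1.1, -0.2]
width: 0.0237
grip_force: 45.0
time_s: 19.8
position: [0.4625, -0.1761, 0.1317]
tcp_rot: [[0.294, 0.956, -0.0], [0.956, -0.294, 0.0], [-0.0, -0.0, -1.0]]
force: [0.3, 0.4, -0.5]
width: 0.0571
grip_force: 0.0
time_s: 20.47
position: [0.4623, -0.0136, 0.2326]
tcp_rot: [[0.293, 0.956, 0.001], [0.956, -0.293, 0.001], [0.001, 0.001, -1.0]]
force: [-0.3, -0.6, -0.3]
width: 0.0574
grip_force: 0.0
side hole [338.79383025 315.88625609] tab bottom ctr [341.32616886 304.90504613] tab top [342.40790369 290.85362033]
top hole [388.4818698  292.00062112] tab bottom ctr [391.21033869 289.21850698] tab top [394.38828456 287.51923817]
```

View pics/m6.png

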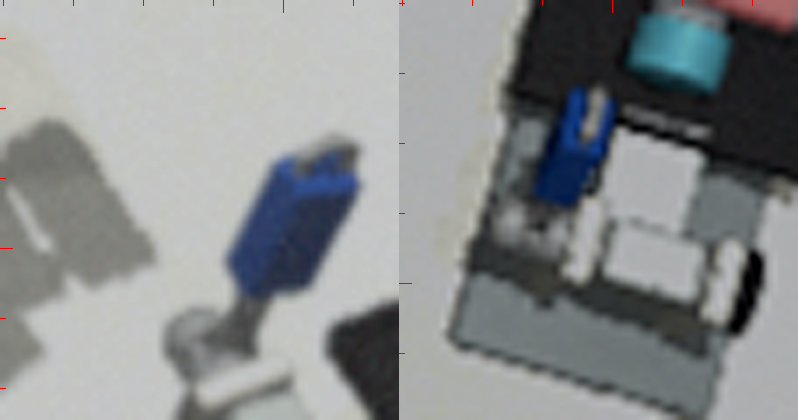

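The clip sits on the pin but leans about 18° towards +x after release, turning the pin with it. The pin's head is still against the cheek. I'll fit lean and depth to the tab's pixels: side view top edge centre (355,289), underside centre (347.8,305); top view underside (391.8,287.3), top (397.3,274.5).

Run:
```python
from h import *
from scipy.optimize import least_squares
t=read_camera("top");s=read_camera("side");Z=np.array([0,0,1.])
def pts(p):
    th,d,ly=p; z=np.cos(th)*Z+np.sin(th)*UX+ly*UY; x=np.cos(th)*UX-np.sin(th)*Z
    b=H+z*(.034+d)+x*.004; return b,b+z*.044
def r(p):
    b,a=pts(p);return np.r_[proj(s,a)-[355,288.9],proj(s,b)-[347.8,305],proj(t,a)-[397.3,274.5]]
q=least_squares(r,[.3,0,0]);print(q.x,q.fun)
for n,c,w in(("side",s,(325,275,50,40)),("top",t,(380,262,35,40))):
    u,v,W,h=w;im=c["img"][v:v+h,u:u+W].astype(int);m=(im[:,:,2]>im[:,:,0]*1.5)&(im[:,:,2]-im[:,:,0]>25)
    y,x=np.nonzero(m);print(n,m.sum(),x.mean()+u,y.mean()+v,x.min()+u,x.max()+u,y.min()+v,y.max()+v)
b,a=pts(q.x);print("model centre",proj(s,(a+b)/2),proj(t,(a+b)/2))
```

```text
[ 0.43095022 -0.00241316  0.00446911] [ 1.09124149 -0.16964127 -1.02247421 -0.29930211 -0.37866955  0.69841461]
side 134 350.17164179104475 295.23880597014926 343 360 287 306
top 197 401.74619289340103 273.8071065989848 389 414 262 288
model centre [351.38374849 296.80627809] [394.45688739 279.86284367]
```

```bash
cat > b.py <<'E'
from h import *
s=read_camera("side");u,v,W,h=325,275,50,40;im=s["img"][v:v+h,u:u+W].astype(int);m=(im[:,:,2]>im[:,:,0]*1.5)&(im[:,:,2]-im[:,:,0]>25)
y,x=np.nonzero(m);print(m.sum(),x.mean()+u,y.mean()+v)
E
python3 b.py; python3 -m jog '[0,0,0,0,0,0,0,0,0,0,0,0,0,0,0,0,0,0,0,0,0,0,0,0]'; python3 b.py; python3 -m jog '[0,0,0,0,0,0,0,0,0,0,0,0,0,0,0,0,0,0,0,0,0,0,0,0,0,0,0,0,0,0,0,0]';python3 b.py
```

```text
135 350.22962962962964 295.2074074074074
time_s: 21.22
position: [0.4626, -0.0165, 0.2317]
tcp_rot: [[0.294, 0.956, -0.0], [0.956, -0.294, -0.0], [-0.0, -0.0, -1.0]]
force: [0.0, 0.3, -0.5]
width: 0.0571
grip_force: 0.0
135 350.25925925925924 295.14814814814815
time_s: 21.93
position: [0.4626, -0.0162, 0.2317]
tcp_rot: [[0.294, 0.956, -0.0], [0.956, -0.294, -0.0], [-0.0, 0.0, -1.0]]
force: [0.6, -0.1, 0.3]
width: 0.0574
grip_force: 0.0
137 350.2773722627737 295.2335766423358
```

The clip is stationary and fully seated, its tip about 23 mm below the pin's axis, and the robot is clear of everything. Handing in.

```bash
python3 -c "
from rig import hand_in
print(hand_in())"
```

```text
the job is handed in; nothing more can be done
None
```

I pushed the pin home, turned it roughly upright with the clip's leg and seated the R-clip through it, then handed in at about 22 s; no verdict came back, but by my measurements it meets the end conditions, the one unmeasured being the spring leg's snap-back, inferred from the push falling to about zero at full depth (clip push about 7 N at most; the released clip leans roughly 25° towards the tray but is steady).

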